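# Reset and lock the iris of a gem grading light

## Robot

A 6-joint arm with a two-finger parallel gripper is mounted at the origin on the work surface. World frame = base frame: x ahead of the robot, y to its left, z up, the work surface at z = 0. Lengths are in m, angles in rad, forces in N, time in s.
With the tool pointing down it reaches from about 0.25 to 0.725 m from the base axis. Payload 9.7 kg.
Tool frame: the origin (TCP) lies between the finger pads; the fingertips stand 17 mm ahead of it and the grasp point (between the pads) lies 2 mm behind it; z points along the fingers, y is the direction in which the jaws open and shut (so a half turn about z gives the same grasp; the last joint's range is limited). The gripper opens to 85 mm and grips with 20 to 120 N. Pads are 22 mm wide; open, the fingers measure 114 mm over their backs; the gripper's body (76 mm by 85 mm) begins 54 mm behind the grasp point. The pads swing forward as they close: fully open they stand 13 mm farther back than shut.
Start: joints at [1.251, 0.087, 0.176, 1.66, 0, 1.571], TCP at [0.173, 0.522, 0.248] pointing down, gripper open.
Joint ranges: [-3.13, 3.13], [-0.85, 1.81], [-1.15, 1.24], [-2.2, 2.28], [-1.44, 1.52], [-3.14, 3.14]. Speed limits (rad/s): [2.22, 2.22, 2.57, 3.14, 3.14, 3.14].

## Interface

Orientations are given as a unit quaternion [x, y, z, w].
In Python, from bench import r gives the robot as it stands.
- The arm moves only by the shell command python3 -m crank 'ROWS' [OPENING] [FORCE]. ROWS is JSON, a list that holds one entry, the list of rows, each a list of 4 numbers: the shift along the tool's x, y, z in cm, then the turn about the tool's z in rad. A call has 1 to 20 rows; each row shifts and turns the pose as measured when the row begins, along the tool's axes as they then stand; what a row does not reach is not made up. A row lasts 1/12 s, in which the tool goes at most 41.7 mm and 7.16 degrees, less where a joint would pass 70% of its speed; a pose out of reach is approached as far as the arm can. A call with a gripper value outside its range is refused whole. OPENING is the closure, from 0 (fully open) to 1 (shut), set as the call begins (- or left out, the last holds). The fingers move at their own pace and stop on an object; FORCE is the grip in N (left out, the last holds). Time passes only in rows, so rows that do not move let the fingers close. It gives the time, the measured TCP pose, the force and the opening at its end, in the units of the state.
- r.get_obs(): the state, without advancing time (a new reading comes with each control period).
- r.get_image(name): name is "side" or "top"; returns a dict with "color" (420x560x3 uint8, red, green, blue), "z_map" (420x560 float32, m along the optical axis (not along the pixel's ray), 0 where there is no reading), "camera_matrix" (3x3 intrinsics, pixels), "world_to_cam" (4x4, takes a point from world to camera coordinates). Camera axes: x right, y up, looking along -z (the intrinsics and any distortion apply to the point x, -y, -z); pixel columns grow to the right and rows downward; lengths in m; the calibration is good to about 2 mm. A picture is of the moment at which its call begins.
- r.hand_in(): hands the job in, once; it reports no verdict.
The state is a dict: "time_s": time; "qpos": joint angles; "joint_velocities": joint speeds; "effort": joint torques, N m; "eef_pos": TCP position; "eef_rot": TCP orientation; "wrist_force": force on the tool from outside, world axes, zero at the start; "wrist_torque": the same for the moment, N m; "finger_gap": finger opening in m.
Only numpy, scipy, OpenCV 4.12 (cv2) and the standard library are available. Lean on these libraries where they do the work, as an engineer would, in place of code of your own. Each camera call takes 0.05 s, during which the arm holds its last target.

## Task

Reset the iris of the grading light: loosen the winged brass lock ring (anticlockwise), turn the steel knob above it until its pointed end points at the little cone-shaped index pin on the dial, not at the flat stud, then tighten the lock ring again (clockwise). Tighten it by feel to about 0.5 newton metre and never beyond 0.9, then let go and leave everything else on the desk where it is.

Things in the scene. Friction and masses are not known exactly. Their poses are not given: they have to be found in the camera images.
- light_box: Flat aluminium grading light box, 170 x 280 x 34 mm, fixed to the desk. Origin: on the desk below the common upright axis of lock ring and knob; z up; the box reaches 85 mm to its -x and +x, 80 mm to its -y, 200 mm to its +y. A dial face 142 mm across lies on its top round the axis. A neck 34 mm across carries the ring, 34 to 56 mm above the desk.
- lock_ring: Brass lock ring on the upright axis, 14 mm high (56 to 70 mm above the desk), 84 mm over its two wings (own x; wings 20 mm wide), two parallel flats 36 mm long and 50 mm apart (facing own +y and -y): grip the flats from above. Origin on the axis at its underside. Anticlockwise from above loosens: slack after 0.3 rad, a stop at 1.15 rad. It stays where it is left.
- ring_grip (a point): Centre of the lock ring, half-way up; x along the wings, y square to the flats. It starts tight (about 0.3 N m to break loose), drags 0.06 N m when loose. Turned clockwise it gets tight at a place that shifts with the knob's setting, 0.2 to 0.8 rad further clockwise than it sat at the start; there the torque climbs from 0.06 to 0.5 N m within about 0.4 rad, and on past 1 N m.
- knob_grip (a point): Centre of the steel knob's grip bar, on the same axis above the ring: bar 12 mm wide (own y), 32 mm long, 22 mm high (84 to 106 mm above the desk), on a 16 mm stem. Own +x points to its pointed end, 16 mm from the axis; the other end is square. Grip its sides (own y) from above. Turns 1.6 rad either way from the box's +x; drag 0.05 N m, held fast when the ring is tight.
- pin_tip (a point): Tip of the brass index pin, a cone 12 mm across and 10 mm high standing on the dial about 50 to 65 mm from the axis, on one side or the other of the box's +x direction.
- flat_stud: Flat brass stud, 14 mm across and 3 mm high, on the other side of the dial. Not the index. Origin at the centre of its underside.
- clamp_shoe: Clamp shoe hidden inside the light box, pressed by the lock ring's hub: the force between hub and shoe is what tight means (about 16 N after tightening with 0.3 N m, 28 N with 0.5, 50 N with 0.85 N m). It moves a millimetre or two only; it cannot be seen or touched.
- lapis: Rough block of lapis lazuli, 26 x 20 x 18 mm, on the window of the light box. A bystander, not to be disturbed. Origin at the centre of its underside.
- tweezer: Bronze tweezer, 115 mm long, lying on the light box beside the window. A bystander, not to be disturbed. Origin at the centre of its underside.
- disc_stand: Slotted oak stand, 70 x 150 mm, 74 mm high with its three upright round glass discs. A bystander, not to be disturbed. Origin at the centre of its underside.
- scoop: White plastic stone scoop, 120 mm long. A bystander, not to be disturbed. Origin at the centre of its underside.
- magnifier: Round tin magnifier with a short handle, 52 mm across, 100 mm long. A bystander, not to be disturbed. Origin at the centre of its underside.
- gem_jar: Glass jar with an aluminium cap, 48 mm across, 55 mm high. A bystander, not to be disturbed. Origin at the centre of its underside.
- stone_tray: Dark wooden stone tray with compartments, 110 x 160 x 22 mm. A bystander, not to be disturbed. Origin at the centre of its underside.
- lock_hub: Hub inside and under the lock ring (hidden but for a dark disc), on the same axis and turning with it; it presses the clamp shoe. The ring is sprung on it (4 N m per rad), so the ring leads by 0.12 rad while 0.5 N m is applied, keeps that torque while held still, and springs back by it when let go, the hub staying tight. Origin on the axis, at the height of the ring's underside.

How it is judged:
By the outcome, as a careful person would: the job done as asked, in the order asked, and still so for the second after the job is handed in, with the robot touching nothing.
It also fails if it takes over 69 s, if anything falls off the work surface, if the arm or the gripper's body presses on something with over 40 N, if the wrist force passes 120 N, or if a joint passes its speed limit or range.

## Working session

There is one attempt and no reset: what is moved stays moved. The work goes in short steps, Python scripts to look and compute and a shell command to move; the robot and the scene stay as the last step left them, time stands still between calls to the robot, and variables do not carry over. Pictures are saved under pics/ and viewed, and the job is handed in when it is done.

```bash
ls; mkdir -p pics; python3 - <<'E'
from bench import r
import cv2,numpy as np
print(r.get_obs())
for n in("top","side"):
    d=r.get_image(n); np.savez(f"pics/{n}0.npz",**d)
    cv2.imwrite(f"pics/{n}0.png",d["color"][:,:,::-1]); print(d["camera_matrix"],d["world_to_cam"],[k for k in d])
E
```

```text
pics
{'time_s': 0.0, 'qpos': array([ 1.25096753e+00,  8.74551805e-02,  1.75128124e-01,  1.65977817e+00,
       -9.27999557e-06,  1.57075420e+00]), 'joint_velocities': array([ 4.86179380e-04,  4.88031036e-05,  5.70908579e-04,  1.46055561e-03,
        1.84908630e-04, -4.31885107e-04]), 'effort': array([ 5.79599655e-04, -5.20388496e+01,  4.64799964e+01,  1.64557330e-02,
       -3.24959183e-05,  1.12498401e-05]), 'eef_pos': array([0.17286167, 0.52191835, 0.24758265]), 'eef_rot': array([ 1.59212867e-01,  9.87244060e-01, -6.46837499e-04, -9.96434765e-05]), 'wrist_force': array([0.33348694, 0.03945067, 0.94434165]), 'wrist_torque': array([0.00799427, 0.05773366, 0.0035254 ]), 'finger_gap': 0.08546752219513296}
[[413.95564627   0.         276.09060715]
 [  0.         413.95564627 203.90234646]
 [  0.           0.           1.        ]] [[-0.01923125 -0.99978752  0.00742071  0.00357596]
 [ 0.99404668 -0.01832364  0.10740318 -0.54822733]
 [-0.10724438  0.00944203  0.99418785 -1.00607764]
 [ 0.          0.          0.          1.        ]] ['color', 'z_map', 'camera_matrix', 'world_to_cam']
[[397.56302393   0.         280.51237605]
 [  0.         397.56302393 215.33762927]
 [  0.           0.           1.        ]] [[-0.99698916 -0.07556278 -0.01740354  0.55914943]
 [ 0.04527714 -0.74950799  0.66044512 -0.0669941 ]
 [-0.06294916  0.65766864  0.75067261 -1.01143348]
 [ 0.          0.          0.          1.        ]] ['color', 'z_map', 'camera_matrix', 'world_to_cam']
```

View pics/top0.png

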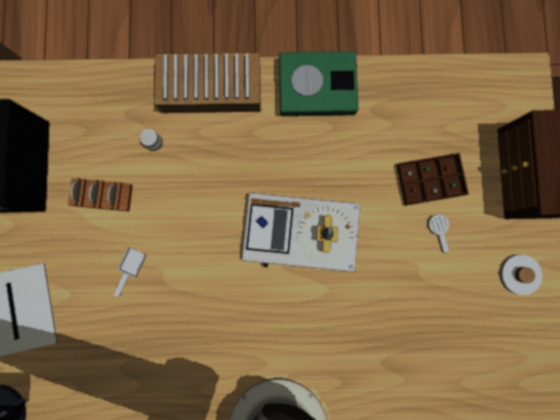

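View pics/side0.png

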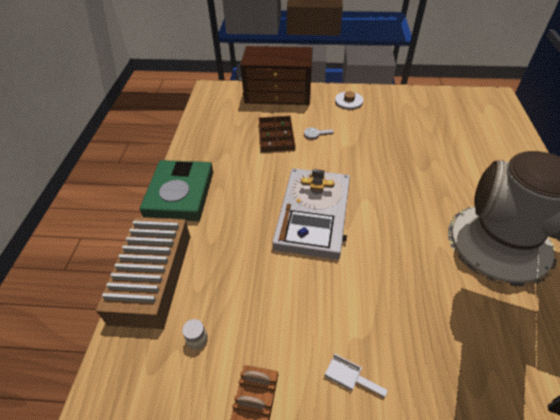

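The top view shows the light box at about px (300,232), with the ring and knob at about (325,233). The side view shows them at about (318,183). I'll zoom in on both.

```bash
python3 - <<'E'
import cv2,numpy as np
t=np.load("pics/top0.npz")["color"][185:280,235:370,::-1]
s=np.load("pics/side0.npz")["color"][160:265,265:365,::-1]
cv2.imwrite("pics/tz.png",cv2.resize(t,None,fx=5.9,fy=5.9,interpolation=cv2.INTER_CUBIC))
cv2.imwrite("pics/sz.png",cv2.resize(s,None,fx=5.7,fy=5.7,interpolation=cv2.INTER_CUBIC))
E
```

```text
(no output)
```

View pics/tz.png

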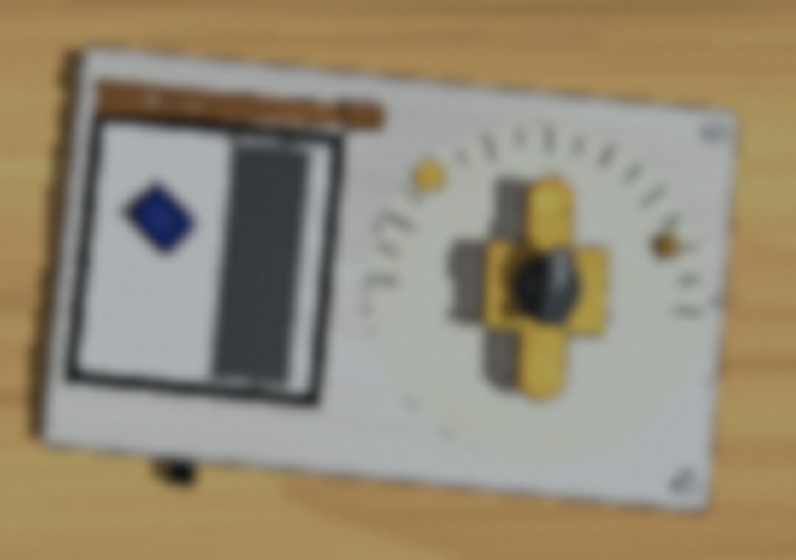

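View pics/sz.png

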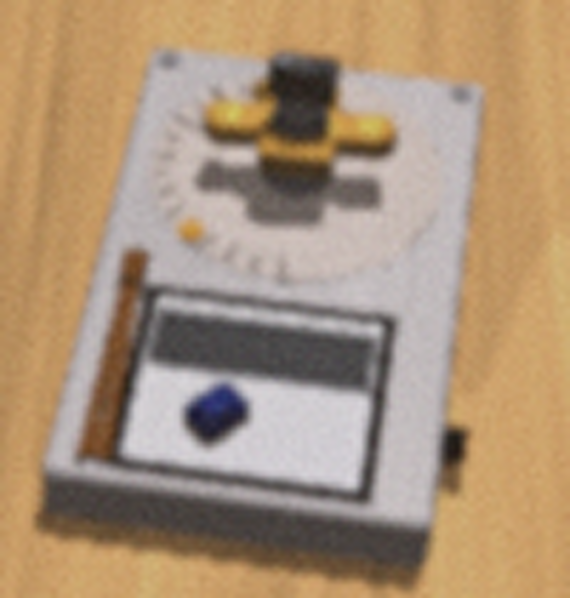

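In the zoomed top view, the bright, evenly lit stud is at zoom (428,175) and the darker, shaded piece, probably the cone, is at (665,243). I'll check both against depth and fit the box, ring and knob.

```bash
cat > h.py <<'E'
import numpy as np,cv2
def cloud(d):
    K=d["camera_matrix"];W=d["world_to_cam"];z=d["z_map"].astype(float)
    v,u=np.mgrid[:420,:560]
    x=(u-K[0,2])/K[0,0]*z;y=-(v-K[1,2])/K[1,1]*z
    P=np.stack([x,y,-z,np.ones_like(z)],-1)@np.linalg.inv(W).T
    P[z==0]=np.nan
    return P[...,:3]
def at(d,u,v,h):
    K=d["camera_matrix"];M=np.linalg.inv(d["world_to_cam"])
    ray=M[:3,:3]@np.array([(u-K[0,2])/K[0,0],-(v-K[1,2])/K[1,1],-1.]);o=M[:3,3]
    return o+ray*(h-o[2])/ray[2]
def proj(d,p):
    K=d["camera_matrix"];c=d["world_to_cam"]@np.append(p,1);return K[0,0]*c[0]/-c[2]+K[0,2],K[1,1]*-c[1]/-c[2]+K[1,2]
E
python3 - <<'E'
from h import *
d=dict(np.load("pics/top0.npz"));P=cloud(d)
z=P[...,2]; sub=(slice(190,275),slice(240,365))
print("desk",np.nanmedian(z[280:320,230:380]))
np.set_printoptions(linewidth=250,precision=0,suppress=True)
print((z[210:255,302:352]*1000).round()[::2, ::1])
m=np.zeros(z.shape,bool); m[sub]=(z[sub]>.02)
m=cv2.morphologyEx(m.astype(np.uint8),cv2.MORPH_OPEN,np.ones((3,3)))
pts=P[m>0]
top=pts[(pts[:,2]<.040)]
print("boxtop z",np.median(top[:,2]))
rect=cv2.minAreaRect((pts[:,:2]*1000).astype(np.float32));print(rect,cv2.boxPoints(rect))
E
```

```text
desk 0.0003831057899563728
[[33. 36. 36. ... 35. 32. 35.]
 [33. 36. 31. ... 37. 35. 34.]
 [36. 34. 34. ... 36. 38. 36.]
 ...
 [36. 36. 36. ... 36. 33. 35.]
 [32. 34. 37. ... 34. 34. 34.]
 [37. 32. 35. ... 35. 36. 37.]]
boxtop z 0.034992573595221343
((475.69891357421875, -68.22206115722656), (280.7624816894531, 177.09490966796875), 83.30413055419922) [[ 371. -197.]
 [ 547. -218.]
 [ 580.   61.]
 [ 404.   82.]]
```

```bash
python3 - <<'E'
from h import *
np.set_printoptions(precision=4,suppress=True)
d=dict(np.load("pics/top0.npz"));P=cloud(d);z=P[...,2];C=d["color"].astype(int)
hsv=cv2.cvtColor(d["color"],cv2.COLOR_RGB2HSV)
sub=np.zeros(z.shape,bool);sub[205:262,300:355]=1
def info(n,m,h=None):
    v,u=np.nonzero(m);p=np.array([at(d,a,b,h) for a,b in zip(u,v)])
    r=cv2.minAreaRect((p[:,:2]*1000).astype(np.float32));print(n,len(u),"zmed",np.median(z[m]),"mean",p.mean(0),"rect",r)
    return p
br=sub&(hsv[...,1]>110)&(hsv[...,2]>90)
n,l,s,c=cv2.connectedComponentsWithStats(br.astype(np.uint8),connectivity=8)
for i in range(1,n):
    if s[i,4]>4: print(s[i],c[i],"z",np.median(z[l==i]),z[l==i].max(), at(d,*c[i],.037))
ring=sub&(z>.05)&(z<.08)&(hsv[...,1]>90)
info("ring",ring,.07)
knob=sub&(z>.085); p=info("knob",knob,.106)
print("knob mean pix",np.nonzero(knob)[1].mean(),np.nonzero(knob)[0].mean())
for (u,v) in [(307.5,214.5),(347.7,226.2)]:
    u,v=int(u),int(v);print((z[v-3:v+5,u-3:u+5]*1000).round(0).tolist(),at(d,u,v,.037))
big=cv2.resize(d["color"][205:262,300:355,::-1],None,fx=10,fy=10,interpolation=cv2.INTER_NEAREST);cv2.imwrite("pics/tn.png",big)
E
```

```text
[306 213   4   4  12] [307.5 214.5] z 0.037542080218963325 0.04082310228681174 [ 0.5195 -0.084   0.037 ]
[324 216   8  12  84] [327.3095 221.1667] z nan nan [ 0.5021 -0.1326  0.037 ]
[317 226  21  26 222] [326.0766 238.2477] z nan nan [ 0.46   -0.1282  0.037 ]
ring 350 zmed 0.07043819206238794 mean [ 0.4714 -0.1251  0.07  ] rect ((471.9198303222656, -126.58451843261719), (47.85167694091797, 85.93305206298828), 88.2894287109375)
knob 83 zmed 0.1059048191093438 mean [ 0.4707 -0.1264  0.106 ] rect ((471.5419921875, -126.46798706054688), (13.822543144226074, 30.0356502532959), 88.06607055664062)
knob mean pix 328.9879518072289 232.86746987951807
[[30.0, 37.0, 36.0, 33.0, 34.0, 35.0, 37.0, 39.0], [31.0, 31.0, 36.0, 37.0, 37.0, 36.0, 38.0, 35.0], [35.0, 36.0, 40.0, 37.0, 39.0, 38.0, 36.0, 37.0], [34.0, 35.0, 39.0, 38.0, 41.0, 36.0, 37.0, 35.0], [35.0, 33.0, 39.0, 36.0, 34.0, 34.0, 36.0, 32.0], [37.0, 38.0, 39.0, 39.0, 36.0, 36.0, 34.0, 36.0], [39.0, 36.0, 36.0, 36.0, 38.0, 32.0, 39.0, 37.0], [38.0, 37.0, 33.0, 36.0, 33.0, 37.0, 34.0, 36.0]] [ 0.5208 -0.0828  0.037 ]
[[34.0, 38.0, 36.0, 36.0, 32.0, 35.0, 37.0, 33.0], [35.0, 34.0, 36.0, 39.0, 41.0, 37.0, 34.0, 35.0], [34.0, 36.0, 40.0, 43.0, 45.0, 41.0, 35.0, 35.0], [36.0, 33.0, 40.0, 42.0, 43.0, 41.0, 34.0, 34.0], [34.0, 34.0, 36.0, 40.0, 39.0, 36.0, 36.0, 33.0], [36.0, 34.0, 30.0, 34.0, 37.0, 34.0, 37.0, 37.0], [36.0, 37.0, 37.0, 37.0, 33.0, 35.0, 34.0, 32.0], [34.0, 37.0, 35.0, 35.0, 35.0, 34.0, 36.0, 37.0]] [ 0.4892 -0.1809  0.037 ]
```

View pics/tn.png

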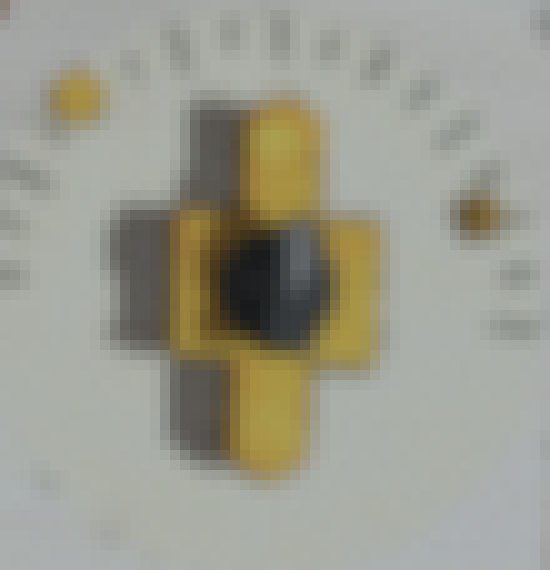

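Depth confirms it: the piece at px (347,226) rises about 10 mm, so it is the cone. The piece at (307.5,214.5) is only about 3 mm high, so it is the stud. Next I'll refine the axis and angles using the box and tick geometry.

```bash
cat > fit.py <<'E'
from h import *
from scipy.optimize import minimize
def edge_score(d,G,pts):
    c=np.array([proj(d,p) for p in pts],np.float32)
    return cv2.remap(G,c[:,0].reshape(1,-1),c[:,1].reshape(1,-1),cv2.INTER_LINEAR).mean()
E
python3 - <<'E'
from fit import *
np.set_printoptions(precision=4,suppress=True)
def R(a): return np.array([[np.cos(a),-np.sin(a)],[np.sin(a),np.cos(a)]])
L=lambda a,b,n=60: np.linspace(a,b,n)
box=np.vstack([L((-.085,-.08),(.085,-.08)),L((.085,-.08),(.085,.2)),L((.085,.2),(-.085,.2)),L((-.085,.2),(-.085,-.08))])
for name in("top","side"):
    d=dict(np.load(f"pics/{name}0.npz"))
    g=d["color"].astype(np.float32)
    # box vs wood: blue minus red contrast
    f=cv2.GaussianBlur(g[...,2]-g[...,0],(0,0),.8); G=np.hypot(cv2.Sobel(f,-1,1,0),cv2.Sobel(f,-1,0,1))
    best=None
    for s in(2.5,1.2,.6):
        Gs=cv2.GaussianBlur(G,(0,0),s)
        fn=lambda q:-edge_score(d,Gs,np.c_[box@R(q[2]).T+q[:2]/100,np.full(len(box),.034)])
        q0=[47.1,-12.7,-.117] if best is None else best
        r_=minimize(fn,q0,method="Nelder-Mead",options=dict(initial_simplex=[q0,[q0[0]+.4,q0[1],q0[2]],[q0[0],q0[1]+.4,q0[2]],[q0[0],q0[1],q0[2]+.03]]));best=r_.x
        print(name,s,r_.x,r_.fun)
    for p in [(.489,-.181,.044),(.5195,-.084,.037)]: print("proj",proj(d,np.array(p)))
E
```

```text
top 2.5 [ 47.0889 -12.5388  -0.1155] -87.98600006103516
top 1.2 [ 47.0994 -12.5639  -0.1187] -128.4272003173828
top 0.6 [ 47.1006 -12.5864  -0.1189] -152.32484436035156
proj (np.float64(347.54531524973936), np.float64(225.93260151657617))
proj (np.float64(307.50333653196213), np.float64(214.51838212375267))
side 2.5 [ 47.0013 -12.0117  -0.1103] -84.70162963867188
side 1.2 [ 47.0038 -12.351   -0.1146] -122.8476333618164
side 0.6 [ 46.9956 -12.3332  -0.116 ] -149.08790588378906
proj (np.float64(310.3000145902661), np.float64(173.09897242752618))
proj (np.float64(297.9184429616181), np.float64(199.04247334777477))
```

```bash
python3 - <<'E'
from fit import *
np.set_printoptions(precision=4,suppress=True)
d=dict(np.load("pics/top0.npz"))
A=np.array([.471,-.1259])
for uv in [(347.3,226.0),(347.4,225.7)]:
    p=at(d,*uv,.040)[:2];v=p-A;print("pin",p,np.hypot(*v),"ang",np.arctan2(v[1],v[0]),"rel box",np.arctan2(v[1],v[0])+.119)
p=at(d,307.5,214.5,.037)[:2]-A;print("stud",np.hypot(*p),np.arctan2(p[1],p[0])+.119)
g=d["color"].astype(np.float32)
f=cv2.GaussianBlur(g[...,0]-g[...,2],(0,0),.6);G=np.hypot(cv2.Sobel(f,-1,1,0),cv2.Sobel(f,-1,0,1))
L=lambda a,b,n=20: np.linspace(a,b,n)
q=[L((-.018,.025),(.018,.025)),L((.018,.025),(.018,.010),8),L((.018,.01),(.036,.01))]
q=np.vstack(q+[L((.042,-.004),(.042,.004),6)])
out=np.vstack([q*s for s in([1,1],[-1,1],[1,-1],[-1,-1])])
def R(a): return np.array([[np.cos(a),-np.sin(a)],[np.sin(a),np.cos(a)]])
best=max(((edge_score(d,G,np.c_[out@R(a).T+A+[dx,dy],np.full(len(out),.07)]),a,dx,dy) for a in np.arange(-.3,.3,.02) for dx in np.arange(-.003,.0031,.001) for dy in np.arange(-.003,.0031,.001)))
print("ring",best)
P=cloud(d);z=P[...,2]
sub=np.zeros(z.shape,bool);sub[205:262,300:355]=1
k=sub&(z>.09);print(P[k][:,:2].mean(0));vv,uu=np.nonzero(k)
pp=np.array([at(d,a,b,.106)[:2] for a,b in zip(uu,vv)]);w,V=np.linalg.eigh(np.cov(pp.T));print("knob ang",np.arctan(V[1,1]/V[0,1]),np.sqrt(w*12),pp.mean(0))
m=sub&(z>.05);vv,uu=np.nonzero(m)
cv2.imwrite("pics/zk.png",cv2.resize(np.nan_to_num(np.clip((z[205:262,300:355]-.03)*3000,0,255)).astype(np.uint8),None,fx=10,fy=10,interpolation=cv2.INTER_NEAREST))
E
```

```text
pin [ 0.489  -0.1811] 0.05808888930754814 ang -1.254840051111239 rel box -1.135840051111239
pin [ 0.4898 -0.1814] 0.05858147670765479 ang -1.24437789083844 rel box -1.12537789083844
stud 0.06413186310780397 0.8311342878285709
ring (np.float32(201.16516), np.float64(-0.0799999999999998), np.float64(0.0), np.float64(0.0))
[ 0.4707 -0.1267]
knob ang -0.177144861555061 [0.0137 0.0307] [ 0.4707 -0.1266]
```

View pics/zk.png

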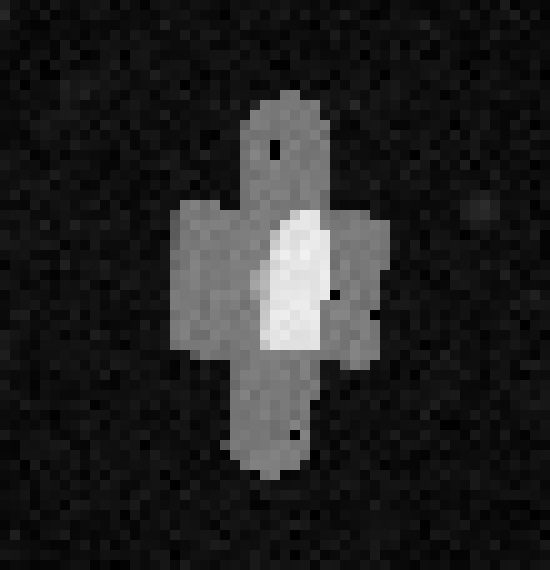

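```bash
python3 -m crank '[[[0,0,0,-0.12],[0,0,0,-0.12]]]' 0 60; cat > st.py <<'E'
import sys
import numpy as np
from bench import r
from scipy.spatial.transform import Rotation as Ro
np.set_printoptions(precision=4,suppress=True)
A=np.array([.4707,-.1255])
o=r.get_obs();R=Ro.from_quat(o["eef_rot"]).as_matrix();p=np.array(o["eef_pos"])
y=np.arctan2(R[1,1],R[0,1])
print("t",o["time_s"],"pos",p,"yaw_y",y,"tilt",R[:2,2],"q",o["qpos"],"gap",o["finger_gap"])
print("F",o["wrist_force"],"T",o["wrist_torque"])
dlt=R.T@np.append(A-p[:2],0);print("to axis, tool cm",dlt[:2]*100,"z",p[2])
E
python3 st.py
```

```text
time_s: 0.27
eef_pos: [0.1728, 0.5217, 0.2468]
eef_rot: [0.038, 0.999, -0.001, -0.0]
wrist_force: [-0.1, 0.5, -0.6]
finger_gap: 0.0854
t 0.2667 pos [0.1728 0.5217 0.2468] yaw_y 1.4942869993107917 tilt [-0.0009 -0.0026] q [1.251  0.0881 0.1743 1.6598 0.     1.3275] gap 0.08536359647957162
F [-0.1474  0.5329 -0.5656] T [ 0.0078  0.0164 -0.0073]
to axis, tool cm [-34.6543 -62.2537] z 0.2467988587372207
```

```bash
python3 -m crank '[[[-1.9,-3.4,0,0],[-1.9,-3.4,0,0],[-1.9,-3.4,0,0],[-1.9,-3.4,0,0],[-1.9,-3.4,0,0],[-1.9,-3.4,0,0],[-1.9,-3.4,0,0],[-1.9,-3.4,0,0],[-1.9,-3.4,0,0],[-1.9,-3.4,0,0],[-1.9,-3.4,0,0],[-1.9,-3.4,0,0],[-1.9,-3.4,0,0],[-1.9,-3.4,0,0],[-1.9,-3.4,0,0],[-1.9,-3.4,0,0],[-1.9,-3.4,0,0],[-1.9,-3.4,0,0]]]'; python3 st.py
```

```text
time_s: 1.77
eef_pos: [0.4791, -0.1372, 0.243]
eef_rot: [0.028, 1.0, -0.005, -0.002]
wrist_force: [0.9, 0.3, 0.8]
finger_gap: 0.0853
t 1.7667 pos [ 0.4791 -0.1372  0.243 ] yaw_y 1.5144483543554077 tilt [-0.0036 -0.0094] q [-0.2735 -0.0375  0.0388  1.648  -0.01   -0.2171] gap 0.08534353652727236
F [0.8523 0.2867 0.7756] T [0.1219 0.0167 0.0032]
to axis, tool cm [0.9084 1.1186] z 0.24304444337951475
```

```bash
python3 -m crank '[[[0.9,1.1,3,0],[0,0,4,0.02],[0,0,0,0],[0,0,0,0]]]' 0.25; python3 st.py
```

```text
time_s: 2.1
eef_pos: [0.4745, -0.1355, 0.1696]
eef_rot: [0.044, 0.999, -0.005, -0.002]
wrist_force: [-0.1, 0.4, 1.4]
finger_gap: 0.0639
t 2.1 pos [ 0.4745 -0.1355  0.1696] yaw_y 1.4833183090273552 tilt [-0.0053 -0.0102] q [-0.2721 -0.061  -0.1256  1.5085 -0.0113 -0.1846] gap 0.06391382736217822
F [-0.1257  0.4212  1.356 ] T [ 0.0734  0.003  -0.003 ]
to axis, tool cm [0.4691 0.9654] z 0.1695657658810334
```

```bash
python3 -m crank '[[[0.47,0.97,0,0],[0,0,0,0],[0,0,0,0]]]'; python3 st.py
```

```text
time_s: 2.35
eef_pos: [0.4706, -0.1237, 0.1735]
eef_rot: [0.043, 0.999, -0.005, -0.001]
wrist_force: [0.9, -1.0, 0.9]
finger_gap: 0.0644
t 2.35 pos [ 0.4706 -0.1237  0.1735] yaw_y 1.485720876433223 tilt [-0.0031 -0.0106] q [-0.251  -0.0791 -0.1352  1.5152 -0.011  -0.1659] gap 0.06437674348293289
F [ 0.858  -1.0155  0.9003] T [ 0.031  -0.0083 -0.0094]
to axis, tool cm [-0.02   -0.1741] z 0.1734786147643152
```

```bash
python3 -m crank '[[[0.0,0.0,0,0]]]'; python3 st.py
```

```text
time_s: 2.43
eef_pos: [0.4711, -0.1232, 0.1754]
eef_rot: [0.042, 0.999, -0.006, -0.0]
wrist_force: [0.6, 0.3, 0.4]
finger_gap: 0.0635
t 2.4333 pos [ 0.4711 -0.1232  0.1754] yaw_y 1.487104727836158 tilt [-0.0006 -0.0112] q [-0.2497 -0.0808 -0.1331  1.5163 -0.011  -0.1661] gap 0.06353827202491827
F [0.5832 0.3187 0.3783] T [ 0.0026 -0.0149  0.0054]
to axis, tool cm [ 0.025  -0.2315] z 0.17535741010057113
```

```bash
python3 -m crank '[[[0,-0.2,1.5,0],[0,0,1.5,0],[0,0,1.5,0],[0,0,1.5,0],[0,0,0,0],[0,0,0,0]]]'; python3 st.py;  python3 - <<'E'
from bench import r
import cv2,numpy as np
for n,s in(("top",(slice(160,300),slice(235,420))),("side",(slice(90,260),slice(220,420)))):
    d=r.get_image(n); np.savez(f"pics/{n}1.npz",**d)
    cv2.imwrite(f"pics/{n}1.png",cv2.resize(d["color"][s][:,:,::-1],None,fx=4,fy=3.5 if n=="side" else 4,interpolation=cv2.INTER_CUBIC))
E
```

```text
time_s: 2.93
eef_pos: [0.4753, -0.125, 0.1229]
eef_rot: [0.039, 0.999, -0.007, 0.007]
wrist_force: [-0.3, 0.8, 1.1]
finger_gap: 0.064
t 2.9333 pos [ 0.4753 -0.125   0.1229] yaw_y 1.4922128045841967 tilt [ 0.0142 -0.015 ] q [-0.2512 -0.0811 -0.2345  1.3999 -0.011  -0.1728] gap 0.06403887817010828
F [-0.2843  0.7909  1.1057] T [-0.0001  0.0021 -0.0361]
to axis, tool cm [ 0.4507 -0.0866] z 0.12289831744951764
```

View pics/top1.png

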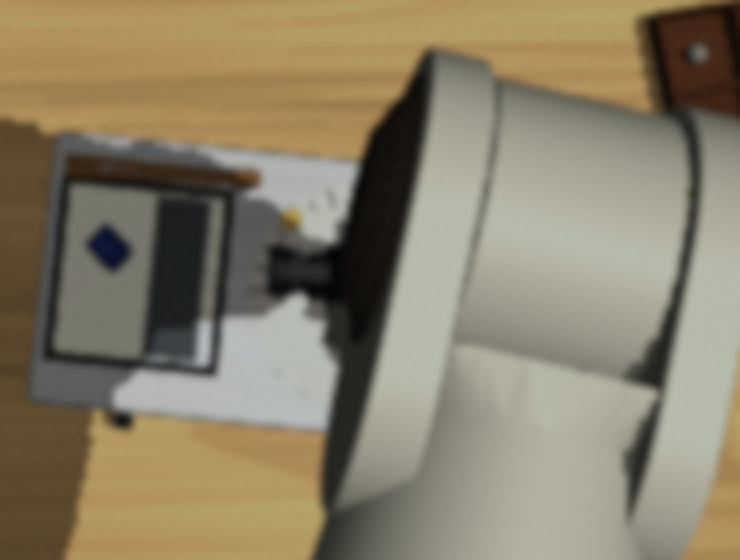

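View pics/side1.png

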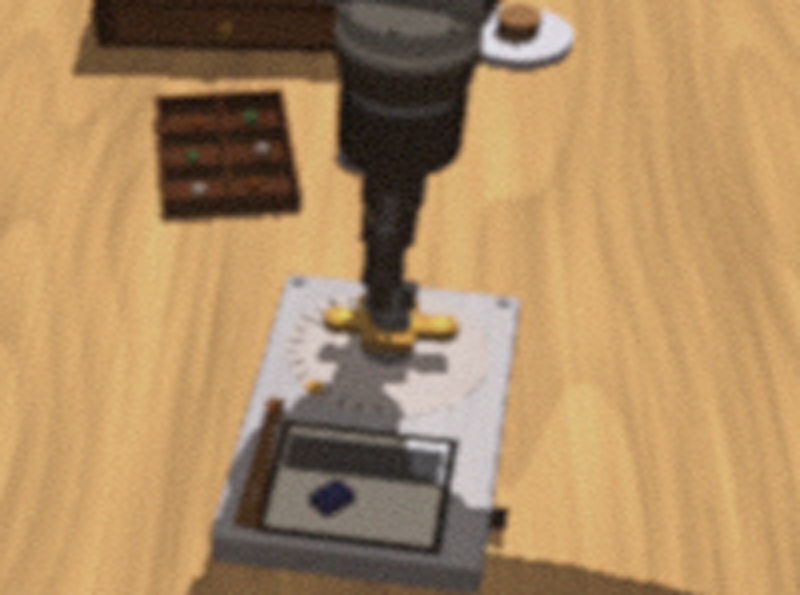

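The side view shows the near finger in line with the ring's centre, at about (390,330) in the crop. The top view of the ring is blocked by the arm. I'll continue down.

```bash
python3 -m crank '[[[0.45,-0.1,1,0],[0,0,1.2,0],[0,0,1.2,0],[0,0,1.2,0],[0,0,0,0],[0,0,0,0]]]'; python3 st.py
```

```text
time_s: 3.53
eef_pos: [0.472, -0.1268, 0.0748]
eef_rot: [0.039, 0.999, -0.008, 0.009]
wrist_force: [-0.2, -0.0, 0.5]
finger_gap: 0.0637
t 3.5333 pos [ 0.472  -0.1268  0.0748] yaw_y 1.4921787700985643 tilt [ 0.018  -0.0161] q [-0.2564 -0.0763 -0.3233  1.3022 -0.011  -0.1781] gap 0.06372025056458344
F [-0.1558 -0.0151  0.4665] T [ 0.0224  0.0475 -0.011 ]
to axis, tool cm [0.1425 0.1204] z 0.07484125312233225
```

```bash
python3 -m crank '[[[0.1,0.1,0.8,0],[0,0,0.7,0],[0,0,0.2,0],[0,0,0,0]]]'; python3 st.py
```

```text
time_s: 3.87
eef_pos: [0.4713, -0.1259, 0.0562]
eef_rot: [0.039, 0.999, -0.008, 0.009]
wrist_force: [-0.2, -0.8, -0.1]
finger_gap: 0.0642
t 3.8667 pos [ 0.4713 -0.1259  0.0562] yaw_y 1.492119424823612 tilt [ 0.018 -0.016] q [-0.2551 -0.0694 -0.3534  1.2653 -0.011  -0.1767] gap 0.0641862215594441
F [-0.2417 -0.7834 -0.1293] T [ 0.0127 -0.0066  0.0137]
to axis, tool cm [0.0639 0.0393] z 0.05617487898033047
```

```bash
python3 -m crank '[[[0,0,-0.2,0],[0,0,0,0],[0,0,0,0],[0,0,0,0],[0,0,0,0]]]' 1 40; python3 st.py
```

```text
time_s: 4.28
eef_pos: [0.4712, -0.1266, 0.0586]
eef_rot: [0.039, 0.999, -0.008, 0.009]
wrist_force: [0.2, -1.4, -2.4]
finger_gap: 0.0494
t 4.2833 pos [ 0.4712 -0.1266  0.0586] yaw_y 1.491760620844576 tilt [ 0.0175 -0.0175] q [-0.2557 -0.0705 -0.3497  1.2702 -0.0125 -0.1769] gap 0.049433262114942936
F [ 0.2352 -1.4191 -2.3537] T [-0.0677 -0.0696  0.1374]
to axis, tool cm [0.0569 0.1078] z 0.05858488555122305
```

```bash
python3 -m crank '[[[0,0,0,-0.08],[0,0,0,-0.08],[0,0,0,-0.08],[0,0,0,-0.08]]]' 1 60; python3 st.py
```

```text
time_s: 4.62
eef_pos: [0.4713, -0.1262, 0.0588]
eef_rot: [-0.125, 0.992, -0.009, 0.008]
wrist_force: [-0.4, -1.4, -2.9]
finger_gap: 0.049
t 4.6167 pos [ 0.4713 -0.1262  0.0588] yaw_y 1.8215032898820809 tilt [ 0.0178 -0.0161] q [-0.2555 -0.0705 -0.3493  1.2707 -0.0111 -0.5065] gap 0.04898205457613709
F [-0.4345 -1.421  -2.8578] T [ 0.1624  0.053  -0.1585]
to axis, tool cm [0.0402 0.0827] z 0.058772863955014944
```

```bash
python3 -m crank '[[[0,0,0,-0.08],[0,0,0,-0.08],[0,0,0,-0.08],[0,0,0,-0.08],[0,0,0,0],[0,0,0,0]]]'; python3 st.py
```

```text
time_s: 5.12
eef_pos: [0.4711, -0.1258, 0.0588]
eef_rot: [-0.29, 0.957, -0.009, 0.006]
wrist_force: [0.1, -1.7, -3.3]
finger_gap: 0.0492
t 5.1167 pos [ 0.4711 -0.1258  0.0588] yaw_y 2.1587727411129602 tilt [ 0.0174 -0.0142] q [-0.2558 -0.0704 -0.3492  1.2715 -0.0093 -0.8439] gap 0.04917065189334387
F [ 0.0602 -1.6561 -3.2723] T [0.0815 0.0137 0.0364]
to axis, tool cm [0.0166 0.0441] z 0.05876317232110443
```

```bash
python3 -m crank '[[[0,0,0,0],[0,0,0,0],[0,0,0,0],[0,0,-1.2,0],[0,0,-1.2,0],[0,0,-1.2,0],[0,0,0,0]]]' 0.25; python3 st.py
```

```text
time_s: 5.7
eef_pos: [0.4711, -0.125, 0.1001]
eef_rot: [-0.286, 0.958, -0.01, 0.007]
wrist_force: [0.4, 0.4, 0.1]
finger_gap: 0.0638
t 5.7 pos [ 0.4711 -0.125   0.1001] yaw_y 2.1507400455798713 tilt [ 0.0197 -0.0145] q [-0.2544 -0.0902 -0.2872  1.3511 -0.0091 -0.8345] gap 0.0638443462602271
F [0.4348 0.3876 0.0815] T [-0.0053  0.0177  0.0209]
to axis, tool cm [ 0.0594 -0.0217] z 0.10007906399327392
```

Next, turn to the knob's angle (about +0.72 in tool terms) and look.

```bash
python3 -m crank '[[[0,0,0,0.12],[0,0,0,0.12],[0,0,0,0.12],[0,0,0,0.12],[0,0,0,0.12],[0,0,0,0.12],[0,0,0.2,0]]]'; python3 st.py;  python3 - <<'E'
from bench import r
import cv2,numpy as np
for n,s in(("side",(slice(130,230),slice(260,380))),):
    d=r.get_image(n); np.savez(f"pics/{n}2.npz",**d)
    cv2.imwrite(f"pics/{n}2.png",cv2.resize(d["color"][s][:,:,::-1],None,fx=6,fy=6,interpolation=cv2.INTER_CUBIC))
E
```

```text
time_s: 6.28
eef_pos: [0.4736, -0.1254, 0.1042]
eef_rot: [0.085, 0.996, -0.007, 0.015]
wrist_force: [0.2, -0.1, -0.2]
finger_gap: 0.064
t 6.2833 pos [ 0.4736 -0.1254  0.1042] yaw_y 1.3999664343878515 tilt [ 0.0283 -0.0166] q [-0.254  -0.0941 -0.2829  1.3504 -0.0089 -0.0835] gap 0.06401201820556729
F [ 0.1942 -0.0637 -0.2204] T [ 0.0141 -0.0086  0.0366]
to axis, tool cm [ 0.2826 -0.0575] z 0.10424728226813136
```

View pics/side2.png

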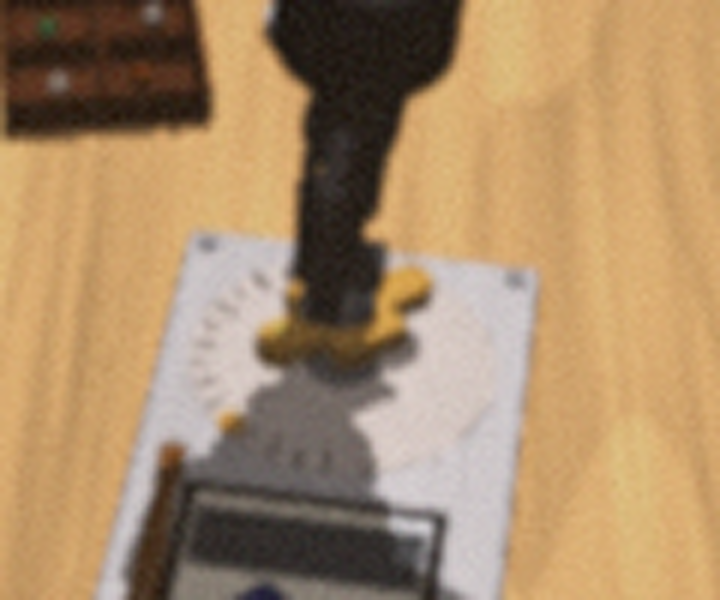

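```bash
python3 -m crank '[[[0.28,-0.05,0.6,0],[0,0,0.3,0],[0,0,0.1,0],[0,0,0,0]]]' 0.6; python3 st.py
```

```text
time_s: 6.67
eef_pos: [0.4704, -0.1255, 0.0924]
eef_rot: [0.076, 0.997, -0.007, 0.014]
wrist_force: [-0.2, -0.4, 0.8]
finger_gap: 0.0341
t 6.6667 pos [ 0.4704 -0.1255  0.0924] yaw_y 1.4189535325755407 tilt [ 0.0275 -0.0163] q [-0.2559 -0.097  -0.3085  1.3285 -0.0088 -0.1044] gap 0.03407618140079452
F [-0.2209 -0.4342  0.7853] T [0.0493 0.0557 0.0066]
to axis, tool cm [-0.0342  0.0067] z 0.09239651862730934
```

```bash
python3 -m crank '[[[0,0,-0.2,0],[0,0,0,0],[0,0,0,0],[0,0,0,0],[0,0,0,0]]]' 1 30; python3 st.py
```

```text
time_s: 7.08
eef_pos: [0.47, -0.1263, 0.0946]
eef_rot: [0.075, 0.997, -0.008, 0.014]
wrist_force: [-0.2, -1.2, -0.5]
finger_gap: 0.014
t 7.0833 pos [ 0.47   -0.1263  0.0946] yaw_y 1.421236799513402 tilt [ 0.0266 -0.0182] q [-0.2565 -0.0978 -0.3049  1.3333 -0.0109 -0.1073] gap 0.013995198003695109
F [-0.223  -1.2307 -0.5324] T [-0.0671  0.0971 -0.0258]
to axis, tool cm [-0.0594  0.0879] z 0.0946446290139222
```

```bash
python3 -m crank '[[[0,0,0,0],[0,0,0,0]]]' 1 50; python3 st.py
```

```text
time_s: 7.25
eef_pos: [0.47, -0.1263, 0.0947]
eef_rot: [0.074, 0.997, -0.008, 0.014]
wrist_force: [-0.9, -0.3, -0.6]
finger_gap: 0.0128
t 7.25 pos [ 0.47   -0.1263  0.0947] yaw_y 1.4214485098647722 tilt [ 0.0265 -0.0182] q [-0.2565 -0.0978 -0.3047  1.3335 -0.0109 -0.1075] gap 0.012773967725598889
F [-0.9128 -0.2655 -0.5926] T [-0.0669  0.0958 -0.0328]
to axis, tool cm [-0.0602  0.0868] z 0.0947062874420196
```

```bash
python3 -m crank '[[[0,0,0,0.1],[0,0,0,0.1],[0,0,0,0.1],[0,0,0,0.1],[0,0,0,0.1],[0,0,0,0.1],[0,0,0,0.1],[0,0,0,0.1],[0,0,0,0.1],[0,0,0,0.1],[0,0,0,0]]]'; python3 st.py
```

```text
time_s: 8.17
eef_pos: [0.4698, -0.1265, 0.0947]
eef_rot: [0.563, 0.826, -0.001, 0.016]
wrist_force: [-0.4, -0.5, 0.1]
finger_gap: 0.0127
t 8.1667 pos [ 0.4698 -0.1265  0.0947] yaw_y 0.3753129244132738 tilt [ 0.0255 -0.0199] q [-0.256  -0.0975 -0.3045  1.3341 -0.0128  0.9395] gap 0.01273138404698626
F [-0.4004 -0.4811  0.0792] T [-0.1026  0.1808 -0.05  ]
to axis, tool cm [0.0603 0.1235] z 0.09472645312947835
```

```bash
python3 -m crank '[[[0,0,0,0.055],[0,0,0,0],[0,0,0,0]]]'; python3 st.py;python3 -m crank '[[[0,0,0,0],[0,0,0,0],[0,0,0,0],[0,0,-2,0],[0,0,-3,0],[0,0,-3,0],[0,0,-3,0],[0,0,-2,0]]]' 0.25; python3 st.py
```

```text
time_s: 8.42
eef_pos: [0.4697, -0.1265, 0.0947]
eef_rot: [0.582, 0.813, -0.001, 0.016]
wrist_force: [-0.6, -0.4, -0.6]
finger_gap: 0.0127
t 8.4167 pos [ 0.4697 -0.1265  0.0947] yaw_y 0.32844451477823616 tilt [ 0.0253 -0.0201] q [-0.2559 -0.0974 -0.3045  1.3342 -0.0131  0.9865] gap 0.012716562930712374
F [-0.6353 -0.3701 -0.6159] T [-0.0881  0.2192 -0.0424]
to axis, tool cm [0.0653 0.1248] z 0.09470420809565878
time_s: 9.08
eef_pos: [0.464, -0.1229, 0.2243]
eef_rot: [0.576, 0.817, -0.002, 0.012]
wrist_force: [0.2, -0.3, 0.4]
finger_gap: 0.0637
t 9.0833 pos [ 0.464  -0.1229  0.2243] yaw_y 0.34200108487579106 tilt [ 0.0168 -0.0166] q [-0.2522 -0.1078 -0.0639  1.5943 -0.0119  0.9765] gap 0.06369302180586574
F [ 0.2389 -0.3291  0.3915] T [-0.0243 -0.01   -0.0021]
to axis, tool cm [-0.473  0.547] z 0.22427352714536958
```

```bash
python3 -m crank '[[[-3.5,-1.2,0,0],[-3.5,-1.2,0,0],[-3.5,-1.2,0,0],[-3.5,-1.2,0,0],[-3.5,-1.2,0,0],[-3.5,-1.2,0,0],[0,0,0,0]]]'; python3 st.py; cat > look.py <<'E'
import sys
from bench import r
import cv2,numpy as np
t=sys.argv[1]
for n,s in(("top",(slice(190,280),slice(270,370))),("side",(slice(140,240),slice(260,380)))):
    d=r.get_image(n); np.savez(f"pics/{n}{t}.npz",**d)
    cv2.imwrite(f"pics/{n}{t}.png",cv2.resize(d["color"][s][:,:,::-1],None,fx=6,fy=6,interpolation=cv2.INTER_CUBIC))
E
python3 look.py 3
```

```text
time_s: 9.67
eef_pos: [0.4709, -0.3529, 0.2372]
eef_rot: [0.57, 0.822, 0.0, 0.019]
wrist_force: [0.5, -0.5, 0.2]
finger_gap: 0.0639
t 9.6667 pos [ 0.4709 -0.3529  0.2372] yaw_y 0.3590522808534099 tilt [ 0.0311 -0.0212] q [-0.644   0.1388  0.2105  1.6049  0.0017  0.5681] gap 0.06391058725833669
F [ 0.4657 -0.5038  0.2008] T [-0.0327 -0.0806  0.0386]
to axis, tool cm [21.297   7.9704] z 0.23724313693651902
```

View pics/top3.png

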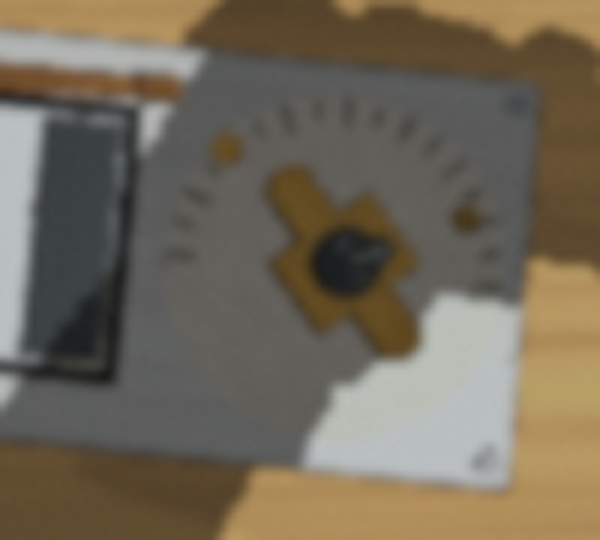

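View pics/side3.png

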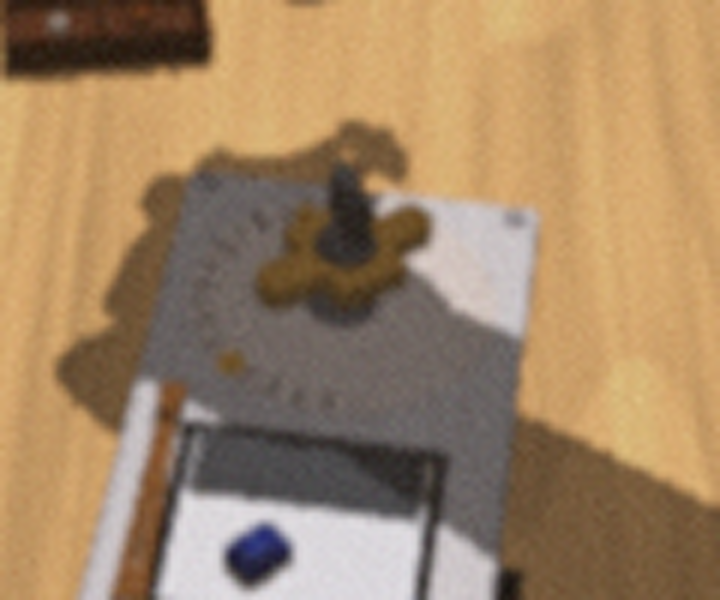

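The top view shows the knob's bar, with its tip near (388,247), pointing toward the cone at (467,219). The ring stands about 0.6 rad anticlockwise of its start. I'll measure the angles.

```bash
cat > meas.py <<'E'
import sys
from fit import *
np.set_printoptions(precision=4,suppress=True)
d=dict(np.load(f"pics/top{sys.argv[1]}.npz"));P=cloud(d);z=P[...,2]
A=np.array([.471,-.1259])
sub=np.zeros(z.shape,bool);sub[205:262,300:355]=1
k=sub&(z>.09)&(z<.125);vv,uu=np.nonzero(k)
pp=np.array([at(d,a,b,.106)[:2] for a,b in zip(uu,vv)]);w,V=np.linalg.eigh(np.cov(pp.T))
print("knob ang",np.arctan(V[1,1]/V[0,1]),np.sqrt(w*12),"mean",pp.mean(0),len(pp))
ax=V[:,1]*np.sign(V[0,1]); t=(pp-A)@ax; n=(pp-A)@[-ax[1],ax[0]]
for b in np.arange(-.018,.018,.004):
    s=(t>=b)&(t<b+.004); print(round(b,3),s.sum(),n[s].min() if s.any() else 0,n[s].max() if s.any() else 0)
rg=sub&(z>.058)&(z<.08);vv,uu=np.nonzero(rg)
pp=np.array([at(d,a,b,.07)[:2] for a,b in zip(uu,vv)]);w,V=np.linalg.eigh(np.cov(pp.T));print("ring ang",np.arctan(V[1,1]/V[0,1]),pp.mean(0))
c=sub&(z>.0395)&(z<.05)&(np.hypot(P[...,0]-.489,P[...,1]+.181)<.012);vv,uu=np.nonzero(c);print("pin",at(d,uu.mean(),vv.mean(),.041),uu.mean(),vv.mean(),len(uu),np.nanmax(z[c]))
E
python3 meas.py 3; python3 meas.py 0
```

```text
knob ang -1.2279646334174 [0.0117 0.0328] mean [ 0.4713 -0.1256] 72
-0.018 5 -0.004409236223310431 0.0049467710314999415
-0.014 10 -0.0052234555028785705 0.006269939403804075
-0.01 8 -0.004718877460839367 0.005454855828384305
-0.006 9 -0.004214001801071894 0.005963240611582795
-0.002 9 -0.005028712425804821 0.0043325227753916815
0.002 9 -0.00533874130007235 0.005656349683942023
0.006 9 -0.004018529931976913 0.0061651034491425755
0.01 8 -0.004833732495212654 0.005349266440276719
0.014 5 -0.0035129914006678414 0.003717504643025779
ring ang 0.591216129133401 [ 0.4713 -0.1268]
pin [ 0.4899 -0.182   0.041 ] 347.72727272727275 225.63636363636363 11 0.048173350675553284
knob ang -0.177144861555061 [0.0137 0.0307] mean [ 0.4707 -0.1266] 81
-0.018 4 -0.0026089547934181325 0.004202371362021638
-0.014 10 -0.007150244966142336 0.004864113401433033
-0.01 11 -0.006494324191822013 0.005526541278135025
-0.006 10 -0.005837723552584705 0.0035847394413054223
-0.002 12 -0.007782848374905995 0.006521471372267127
0.002 11 -0.007126393449500607 0.004910009868782308
0.006 10 -0.006469257210599386 0.005241757378549211
0.01 10 -0.005811438596981667 0.00557367711729964
0.014 3 -0.0028745789399434764 0.0016818909630121534
ring ang -0.09216202877900713 [ 0.4721 -0.1263]
pin [ 0.4902 -0.1815  0.041 ] 347.5 225.5 10 0.044690228280018784
```

The knob is at -1.23 to -1.24 rad and the pin bearing is -1.245, so it is aligned within about 1°. The pointed end is also narrower on the pin side. Now back to the ring.

```bash
python3 -m crank '[[[3.4,1.25,0,0],[3.4,1.25,0,0],[3.4,1.25,0,0],[3.4,1.25,0,0],[3.4,1.25,0,0],[3.4,1.25,0,0],[0,0,0,-0.12],[0,0,0,-0.12],[0,0,0,-0.12],[0,0,0,-0.12],[0,0,0,-0.12],[0,0,0,-0.12],[0,0,0,-0.12],[0,0,0,-0.12],[0,0,0,-0.12],[0,0,0,-0.12],[0,0,0,-0.12],[0,0,0,-0.12],[0,0,0,-0.12],[0,0,0,-0.12]]]'; python3 st.py
```

```text
time_s: 11.43
eef_pos: [0.4605, -0.0959, 0.2378]
eef_rot: [-0.265, 0.964, -0.012, 0.018]
wrist_force: [0.2, 0.3, -0.5]
finger_gap: 0.0642
t 11.4333 pos [ 0.4605 -0.0959  0.2378] yaw_y 2.105859332200903 tilt [ 0.0418 -0.0133] q [-0.2026 -0.1489 -0.0752  1.6009 -0.0046 -0.7382] gap 0.06415848006789435
F [ 0.1775  0.3125 -0.5296] T [0.0551 0.0466 0.01  ]
to axis, tool cm [ 0.6356 -3.0683] z 0.23776069323262566
```

```bash
python3 -m crank '[[[0.3,-1.5,0,-0.05],[0.3,-1.5,0,0],[0,0,1.5,0],[0,0,1.5,0],[0,0,1.5,0],[0,0,1.5,0],[0,0,0,0],[0,0,0,0]]]'; python3 st.py
```

```text
time_s: 12.1
eef_pos: [0.4722, -0.1161, 0.1805]
eef_rot: [-0.303, 0.953, -0.013, 0.022]
wrist_force: [-0.6, -0.8, 0.3]
finger_gap: 0.0643
t 12.1 pos [ 0.4722 -0.1161  0.1805] yaw_y 2.185206794090307 tilt [ 0.0494 -0.0121] q [-0.2411 -0.13   -0.1692  1.4808  0.0001 -0.8561] gap 0.06426461243143479
F [-0.5745 -0.7864  0.3395] T [-0.0086  0.029   0.0406]
to axis, tool cm [ 0.6693 -0.6813] z 0.18054736770514784
```

```bash
python3 -m crank '[[[0.3,-0.3,-4,0],[0.3,-0.3,-4,0],[0,0,-4,0],[0,0,0,0]]]'; python3 st.py;  python3 -m crank '[[[0,0,0.7,0],[0,0,0.7,0],[0,0,0.7,0],[0,0,0.7,0],[0,0,0.7,0],[0,0,0.7,0],[0,0,0.7,0]]]'; python3 st.py
```

```text
time_s: 12.43
eef_pos: [0.4606, -0.1194, 0.3041]
eef_rot: [-0.305, 0.952, -0.011, 0.019]
wrist_force: [2.2, 0.3, 0.8]
finger_gap: 0.0639
t 12.4333 pos [ 0.4606 -0.1194  0.3041] yaw_y 2.1906396143726283 tilt [ 0.0427 -0.0096] q [-0.2545 -0.1039  0.0955  1.7265  0.0014 -0.8748] gap 0.06389953674898313
F [2.2468 0.3259 0.8456] T [ 0.0345 -0.0965  0.0358]
to axis, tool cm [-0.468  -1.0819] z 0.30406487957300254
time_s: 13.02
eef_pos: [0.4627, -0.1181, 0.2531]
eef_rot: [-0.307, 0.952, -0.012, 0.021]
wrist_force: [-0.2, 0.5, 0.3]
finger_gap: 0.064
t 13.0167 pos [ 0.4627 -0.1181  0.2531] yaw_y 2.1936429401669755 tilt [ 0.0469 -0.0101] q [-0.2509 -0.1306 -0.0292  1.6242  0.0018 -0.8742] gap 0.06396162661997684
F [-0.1638  0.4543  0.2811] T [0.0592 0.0175 0.0264]
to axis, tool cm [-0.2154 -1.0693] z 0.2531268985664278
```

```bash
python3 -m crank '[[[0,0,0,0],[0,0,0,0],[0,0,0,0]]]'; python3 st.py | head -1;  python3 -m crank '[[[0,0,0,0],[0,0,0,0],[0,0,0,0]]]'; python3 st.py | head -1; python3 -m crank '[[[0,0,-4,0],[0,0,-4,0],[0,0,-4,0]]]';  python3 st.py | head -1;python3 -m crank '[[[0,0,4,0],[0,0,4,0],[0,0,4,0]]]';  python3 st.py
```

```text
time_s: 13.27
eef_pos: [0.4616, -0.1178, 0.2494]
eef_rot: [-0.307, 0.952, -0.011, 0.019]
wrist_force: [-0.8, -0.9, 0.1]
finger_gap: 0.0639
t 13.2667 pos [ 0.4616 -0.1178  0.2494] yaw_y 2.1937091464812752 tilt [ 0.0418 -0.0088] q [-0.2509 -0.1296 -0.0354  1.6223  0.0018 -0.8742] gap 0.06389617612417088
time_s: 13.52
eef_pos: [0.4618, -0.1179, 0.2501]
eef_rot: [-0.307, 0.952, -0.011, 0.019]
wrist_force: [0.3, 1.0, -0.1]
finger_gap: 0.0637
t 13.5167 pos [ 0.4618 -0.1179  0.2501] yaw_y 2.1935285661564676 tilt [ 0.0427 -0.0091] q [-0.2511 -0.1296 -0.034   1.6228  0.0018 -0.8742] gap 0.06370741086420452
time_s: 13.77
eef_pos: [0.4536, -0.1161, 0.3627]
eef_rot: [-0.307, 0.952, -0.006, 0.011]
wrist_force: [0.4, -0.4, -0.1]
finger_gap: 0.064
t 13.7667 pos [ 0.4536 -0.1161  0.3627] yaw_y 2.1937542832450507 tilt [ 0.0243 -0.0044] q [-0.2516 -0.0567  0.2591  1.8621  0.0018 -0.8747] gap 0.06403741257694512
time_s: 14.02
eef_pos: [0.4706, -0.1203, 0.2755]
eef_rot: [-0.306, 0.951, -0.021, 0.035]
wrist_force: [0.7, -0.8, 0.8]
finger_gap: 0.064
t 14.0167 pos [ 0.4706 -0.1203  0.2755] yaw_y 2.1922378620352614 tilt [ 0.0803 -0.0187] q [-0.2512 -0.135   0.0089  1.6323  0.0018 -0.8743] gap 0.06400822943947314
F [ 0.6955 -0.82    0.838 ] T [0.0138 0.0771 0.0493]
to axis, tool cm [ 0.294  -0.4336] z 0.2755308573007126
```

```bash
python3 -m crank '[[[0,0,0,0],[0,0,-4,0],[0,0,-4,0],[0,0,0,0],[0,0,0,0]]]'; python3 st.py | head -1;  python3 -m crank '[[[0,0,0.7,0],[0,0,0.7,0],[0,0,0.7,0],[0,0,0.7,0],[0,0,0.7,0],[0,0,0.7,0],[0,0,0.7,0],[0,0,0.7,0],[0,0,0,0],[0,0,0,0]]]'; python3 st.py
```

```text
time_s: 14.43
eef_pos: [0.4599, -0.1177, 0.3526]
eef_rot: [-0.306, 0.951, -0.017, 0.029]
wrist_force: [-0.3, -0.9, 0.9]
finger_gap: 0.064
t 14.4333 pos [ 0.4599 -0.1177  0.3526] yaw_y 2.192716484594233 tilt [ 0.0647 -0.0147] q [-0.2516 -0.0914  0.2042  1.8     0.0018 -0.8746] gap 0.06395143989243143
time_s: 15.27
eef_pos: [0.4632, -0.1185, 0.2907]
eef_rot: [-0.306, 0.951, -0.017, 0.028]
wrist_force: [0.8, 0.2, 0.4]
finger_gap: 0.0642
t 15.2667 pos [ 0.4632 -0.1185  0.2907] yaw_y 2.1927186915115433 tilt [ 0.0634 -0.0145] q [-0.2514 -0.1275  0.0467  1.6799  0.0018 -0.8743] gap 0.06421919119814076
F [0.7645 0.1787 0.3742] T [0.0249 0.0578 0.0325]
to axis, tool cm [-0.2004 -1.0097] z 0.290741021408119
```

```bash
python3 -m crank '[[[0,0,-4,0],[0,0,-4,0],[0,0,-4,0],[0,0,-4,0],[0,0,0,0],[0,0,0,0]]]'; python3 st.py | head -1;  python3 -m crank '[[[0.0,0,0.7,0],[0,0,0.7,0],[0,0,0.7,0],[0,0,0.7,0],[0,0,0.7,0],[0,0,0.7,0],[0,0,0.7,0],[0,0,0.7,0],[0,0,0.7,0],[0,0,0.7,0],[0,0,0.7,0],[0,0,0.7,0],[0,0,0.7,0],[0,0,0.7,0],[0,0,0.7,0],[0,0,0.7,0],[0,0,0,0],[0,0,0,0]]]'; python3 st.py
```

```text
time_s: 15.77
eef_pos: [0.4505, -0.1155, 0.4528]
eef_rot: [-0.306, 0.951, -0.014, 0.024]
wrist_force: [-0.5, 0.7, -1.2]
finger_gap: 0.0643
t 15.7667 pos [ 0.4505 -0.1155  0.4528] yaw_y 2.1930078159361845 tilt [ 0.0551 -0.0123] q [-0.2521  0.0152  0.5243  2.0235  0.0018 -0.875 ] gap 0.06425858158509413
time_s: 17.27
eef_pos: [0.4466, -0.1142, 0.3008]
eef_rot: [-0.306, 0.952, -0.004, 0.008]
wrist_force: [-0.4, 0.5, -0.2]
finger_gap: 0.0642
t 17.2667 pos [ 0.4466 -0.1142  0.3008] yaw_y 2.193723067282097 tilt [ 0.0178 -0.0027] q [-0.2515 -0.1157  0.0789  1.7475  0.0018 -0.8745] gap 0.0641719179556939
F [-0.3648  0.4724 -0.2181] T [-0.0178  0.0568 -0.0075]
to axis, tool cm [-1.3029 -2.3242] z 0.30078994746575527
```

```bash
python3 -m crank '[[[-0.3,-0.6,0.7,0.03],[-0.3,-0.6,0.7,0],[-0.3,-0.5,0.7,0],[-0.3,-0.5,0.7,0],[0,0,0.7,0],[0,0,0.7,0],[0,0,0.7,0],[0,0,0.7,0],[0,0,0.7,0],[0,0,0.7,0],[0,0,0.7,0],[0,0,0.7,0],[0,0,0,0],[0,0,0,0]]]'; python3 st.py
```

```text
time_s: 18.43
eef_pos: [0.4707, -0.1262, 0.2078]
eef_rot: [-0.293, 0.956, -0.003, 0.007]
wrist_force: [-0.3, 0.1, -0.0]
finger_gap: 0.064
t 18.4333 pos [ 0.4707 -0.1262  0.2078] yaw_y 2.1661033688618767 tilt [ 0.0161 -0.0022] q [-0.263  -0.0898 -0.0791  1.5655  0.0021 -0.8584] gap 0.06399008972162525
F [-0.2893  0.0843 -0.0033] T [ 0.02   -0.0133  0.0002]
to axis, tool cm [-0.0357  0.0547] z 0.20783977260661915
```

```bash
python3 -m crank '[[[0,0,0.7,0],[0,0,0.7,0],[0,0,0.7,0],[0,0,0.7,0],[0,0,0.7,0],[0,0,0.7,0],[0,0,0.7,0],[0,0,0.7,0],[0,0,0.7,0],[0,0,0.7,0],[0,0,0.7,0],[0,0,0.7,0],[0,0,0,0],[0,0,0,0]]]'; python3 st.py
```

```text
time_s: 19.6
eef_pos: [0.4721, -0.1263, 0.1145]
eef_rot: [-0.293, 0.956, -0.003, 0.007]
wrist_force: [0.0, 0.3, 0.2]
finger_gap: 0.0641
t 19.6 pos [ 0.4721 -0.1263  0.1145] yaw_y 2.166120592096941 tilt [ 0.016  -0.0022] q [-0.2626 -0.0843 -0.2537  1.3854  0.0021 -0.858 ] gap 0.06413176299051715
F [0.029  0.2611 0.2036] T [ 0.0637  0.0488 -0.0051]
to axis, tool cm [0.069  0.1471] z 0.11448531927015171
```

```bash
python3 -m crank '[[[0,0.1,0.7,0],[0,0,0.7,0],[0,0,0.7,0],[0,0,0.7,0],[0,0,0.7,0],[0,0,0.7,0],[0,0,0.4,0],[0,0,0,0],[0,0,0,0]]]'; python3 st.py
```

```text
time_s: 20.35
eef_pos: [0.4723, -0.1255, 0.0636]
eef_rot: [-0.293, 0.956, -0.003, 0.007]
wrist_force: [-0.2, -0.0, 1.0]
finger_gap: 0.0641
t 20.35 pos [ 0.4723 -0.1255  0.0636] yaw_y 2.1660974556914305 tilt [ 0.0163 -0.0022] q [-0.2609 -0.0658 -0.3354  1.2849  0.0021 -0.8562] gap 0.06412933995068978
F [-0.2377 -0.0336  0.99  ] T [-0.0082  0.076  -0.006 ]
to axis, tool cm [0.1355 0.0937] z 0.06356780266548724
```

```bash
python3 -m crank '[[[0.1,0.05,0.45,0],[0,0,0,0],[0,0,0,0]]]'; python3 st.py;python3 -m crank '[[[0,0,0,0],[0,0,0,0],[0,0,0,0],[0,0,0,0],[0,0,0,0]]]' 1 60; python3 st.py
```

```text
time_s: 20.6
eef_pos: [0.4716, -0.1258, 0.0591]
eef_rot: [-0.293, 0.956, -0.004, 0.008]
wrist_force: [-0.1, -0.1, 0.0]
finger_gap: 0.0638
t 20.6 pos [ 0.4716 -0.1258  0.0591] yaw_y 2.1661139112275123 tilt [ 0.017  -0.0024] q [-0.2619 -0.0661 -0.3444  1.2754  0.0021 -0.8572] gap 0.06375951557034538
F [-0.0981 -0.087   0.0292] T [0.0381 0.0066 0.0357]
to axis, tool cm [0.0536 0.0733] z 0.05912836273572468
time_s: 21.02
eef_pos: [0.4715, -0.1255, 0.0597]
eef_rot: [-0.293, 0.956, -0.003, 0.008]
wrist_force: [0.0, -0.6, -0.1]
finger_gap: 0.0489
t 21.0167 pos [ 0.4715 -0.1255  0.0597] yaw_y 2.1662216875835627 tilt [ 0.0172 -0.0018] q [-0.2617 -0.0668 -0.3439  1.2766  0.0027 -0.8572] gap 0.04894140603486868
F [ 0.0423 -0.5562 -0.146 ] T [ 0.0813  0.1814 -0.0077]
to axis, tool cm [0.0601 0.0462] z 0.0597211837528992
```

```bash
python3 -m crank '[[[0,0,0,0.1],[0,0,0,0.1],[0,0,0,0.1],[0,0,0,0.1],[0,0,0,0.1],[0,0,0,0.1],[0,0,0,0.1],[0,0,0,0.1]]]'; python3 st.py
```

```text
time_s: 21.68
eef_pos: [0.4717, -0.127, 0.0597]
eef_rot: [0.119, 0.993, -0.002, 0.009]
wrist_force: [0.0, -1.1, -0.4]
finger_gap: 0.0487
t 21.6833 pos [ 0.4717 -0.127   0.0597] yaw_y 1.3330519480526153 tilt [ 0.0171 -0.0059] q [-0.2622 -0.0664 -0.3435  1.2756 -0.0013 -0.0245] gap 0.048731061582132085
F [ 0.018  -1.0541 -0.3568] T [-0.2785  0.2299  0.0894]
to axis, tool cm [0.1308 0.1187] z 0.059741060998440065
```

```bash
for i in 1; do python3 -m crank '[[[0,0,0,0.06],[0,0,0,0.06],[0,0,0,0]]]'|head -1; python3 st.py; done
```

```text
time_s: 21.93
t 21.9333 pos [ 0.4716 -0.1272  0.0597] yaw_y 1.2015722767266535 tilt [ 0.0166 -0.007 ] q [-0.2621 -0.0663 -0.3434  1.2759 -0.0025  0.1071] gap 0.04947929251837295
F [-0.0663  0.5673 -1.1446] T [-0.0372  0.2283  0.1843]
to axis, tool cm [0.1426 0.1252] z 0.05974921798471121
```

```bash
python3 -m crank '[[[0,0,0,0.05],[0,0,0,0.05],[0,0,0,0]]]'|head -1; python3 st.py
```

```text
time_s: 22.18
t 22.1833 pos [ 0.4714 -0.1273  0.0597] yaw_y 1.1047951229322162 tilt [ 0.016  -0.0079] q [-0.2618 -0.0661 -0.3433  1.2762 -0.0035  0.2042] gap 0.04869794863608413
F [ 0.7917 -0.0757 -0.5394] T [-0.1524  0.3327  0.2873]
to axis, tool cm [0.1454 0.1267] z 0.05970188742101682
```

```bash
python3 -m crank '[[[0,0,0,0.05],[0,0,0,0.05],[0,0,0,0]]]'|head -1; python3 st.py; python3 -m crank '[[[0,0,0,0]]]'|head -1; python3 st.py|grep T
```

```text
time_s: 22.43
t 22.4333 pos [ 0.4713 -0.1274  0.0597] yaw_y 1.0118801414899175 tilt [ 0.0155 -0.0088] q [-0.2615 -0.0661 -0.3432  1.2764 -0.0045  0.2974] gap 0.04897808335527383
F [ 0.8447  1.1428 -0.2216] T [-0.2192  0.3143  0.525 ]
to axis, tool cm [0.1541 0.1283] z 0.05971993753540966
time_s: 22.52
F [ 0.3613  0.8973 -0.4847] T [-0.2485  0.3372  0.4081]
```

```bash
for i in 1 2 3 4; do python3 -m crank '[[[0,0,0,0]]]'>/dev/null; python3 st.py|grep -E "^F|yaw"|sed 's/tilt.*//'; done; python3 -c "
from bench import r
for i in range(3): print(r.get_obs()['wrist_torque'][2], r.get_obs()['effort'][5])"
```

```text
t 22.6 pos [ 0.4714 -0.1274  0.0598] yaw_y 1.0188002291213973 
F [ 0.69    0.395  -1.1764] T [-0.234   0.3482  0.4347]
t 22.6833 pos [ 0.4714 -0.1274  0.0597] yaw_y 1.021127858407229 
F [ 0.5188 -0.4508 -0.5415] T [-0.2083  0.4023  0.3895]
t 22.7667 pos [ 0.4714 -0.1274  0.0597] yaw_y 1.02277119931302 
F [ 0.0721  0.1631 -0.4161] T [-0.2161  0.3726  0.3869]
t 22.85 pos [ 0.4713 -0.1274  0.0597] yaw_y 1.023764956616875 
F [ 0.0473  1.1169 -1.4989] T [-0.2691  0.3652  0.3641]
0.36410636434230365 0.3802664950489998
0.36410636434230365 0.3802664950489998
0.36410636434230365 0.3802664950489998
```

```bash
cat > tq.py <<'E'
from bench import r
import numpy as np
o=r.get_obs();q=o["eef_rot"];from scipy.spatial.transform import Rotation as Ro
R=Ro.from_quat(q).as_matrix();print("t %.2f yaw %.4f Tz %.3f eff6 %.3f Fz %.1f"%(o["time_s"],np.arctan2(R[1,1],R[0,1]),o["wrist_torque"][2],o["effort"][5],o["wrist_force"][2]))
E
python3 -m crank '[[[0,0,0,0.03]]]'>/dev/null; python3 tq.py; python3 -m crank '[[[0,0,0,0.03]]]'>/dev/null; python3 tq.py;python3 -m crank '[[[0,0,0,0]]]'>/dev/null; python3 tq.py
```

```text
t 22.93 yaw 0.9950 Tz 0.484 eff6 -0.633 Fz 0.9
t 23.02 yaw 0.9644 Tz 0.484 eff6 -0.174 Fz -0.4
t 23.10 yaw 0.9638 Tz 0.446 eff6 0.989 Fz -1.5
```

```bash
python3 -m crank '[[[0,0,0,0.03]]]'>/dev/null; python3 tq.py; python3 -m crank '[[[0,0,0,0.01]]]'>/dev/null; python3 tq.py;python3 -m crank '[[[0,0,0,0.005]]]'>/dev/null; python3 tq.py; python3 -m crank '[[[0,0,0,0.005]]]'>/dev/null; python3 tq.py
```

```text
t 23.18 yaw 0.9355 Tz 0.546 eff6 -0.429 Fz -0.2
t 23.27 yaw 0.9254 Tz 0.515 eff6 0.683 Fz 0.0
t 23.35 yaw 0.9213 Tz 0.566 eff6 0.599 Fz -0.2
t 23.43 yaw 0.9172 Tz 0.532 eff6 0.512 Fz 0.3
```

```bash
python3 -m crank '[[[0,0,0,0],[0,0,0,0],[0,0,0,0],[0,0,0,0]]]' 0.25; python3 st.py; python3 -m crank '[[[0,0,-0.8,0],[0,0,-1,0],[0,0,-1.5,0],[0,0,-1.5,0],[0,0,-2,0],[0,0,-3,0],[0,0,-3,0],[0,0,0,0]]]'; python3 st.py
```

```text
time_s: 23.77
eef_pos: [0.4717, -0.1275, 0.0601]
eef_rot: [0.321, 0.947, -0.001, 0.009]
wrist_force: [0.5, 0.3, 0.2]
finger_gap: 0.0646
t 23.7667 pos [ 0.4717 -0.1275  0.0601] yaw_y 0.9172319380469457 tilt [ 0.0166 -0.0088] q [-0.2617 -0.0663 -0.3427  1.2761 -0.0042  0.3919] gap 0.06458933603948365
F [0.4708 0.289  0.183 ] T [-0.0077  0.0442  0.0093]
to axis, tool cm [0.2041 0.0951] z 0.06009056904161454
time_s: 24.43
eef_pos: [0.4684, -0.1262, 0.199]
eef_rot: [0.321, 0.947, -0.001, 0.01]
wrist_force: [0.1, 0.3, 0.6]
finger_gap: 0.0641
t 24.4333 pos [ 0.4684 -0.1262  0.199 ] yaw_y 0.9167333040050704 tilt [ 0.0175 -0.0087] q [-0.261  -0.0997 -0.1053  1.546  -0.0039  0.393 ] gap 0.06406205581401708
F [0.0809 0.3324 0.6055] T [-0.0334 -0.0002  0.022 ]
to axis, tool cm [-0.1403  0.1952] z 0.19898321823157641
```

```bash
python3 -m crank '[[[-2.2,-2.9,-1,0],[-2.2,-2.9,0,0],[-2.2,-2.9,0,0],[-2.2,-2.9,0,0],[-2.2,-2.9,0,0],[-2.2,-2.9,0,0],[0,0,0,0],[0,0,0,0],[0,0,0,0]]]'; python3 st.py; python3 look.py 4; python3 meas.py 4
```

```text
time_s: 25.18
eef_pos: [0.4686, -0.3544, 0.2221]
eef_rot: [0.319, 0.948, -0.002, 0.017]
wrist_force: [0.2, -0.1, -0.7]
finger_gap: 0.0641
t 25.1833 pos [ 0.4686 -0.3544  0.2221] yaw_y 0.9211827545140368 tilt [ 0.0301 -0.0143] q [-0.6507  0.1366  0.1789  1.5804  0.0069 -0.0008] gap 0.06405927177131826
F [ 0.154  -0.0776 -0.6894] T [ 0.0195  0.0077 -0.0298]
to axis, tool cm [13.6725 18.3549] z 0.22207235429554345
knob ang -1.238635023059939 [0.0119 0.0319] mean [ 0.4712 -0.1255] 71
-0.018 4 -0.0024370652565319285 0.004788785567086956
-0.014 9 -0.005370728601290608 0.006143814192318018
-0.01 10 -0.005602785875391966 0.005351759445877842
-0.006 9 -0.004251567890483176 0.005915065718906618
-0.002 9 -0.005043263940827947 0.0043304235827112975
0.002 9 -0.005275359820091609 0.005686173943059686
0.006 9 -0.003923229392969863 0.006249921893475455
0.01 7 -0.004715401006094623 0.005457138730074641
0.014 5 -0.00336271619481098 0.00387148710421918
ring ang -0.4773435869071725 [ 0.4715 -0.1267]
pin [ 0.4898 -0.1829  0.041 ] 348.0833333333333 225.66666666666666 12 0.045677592577899606
```

View pics/top4.png

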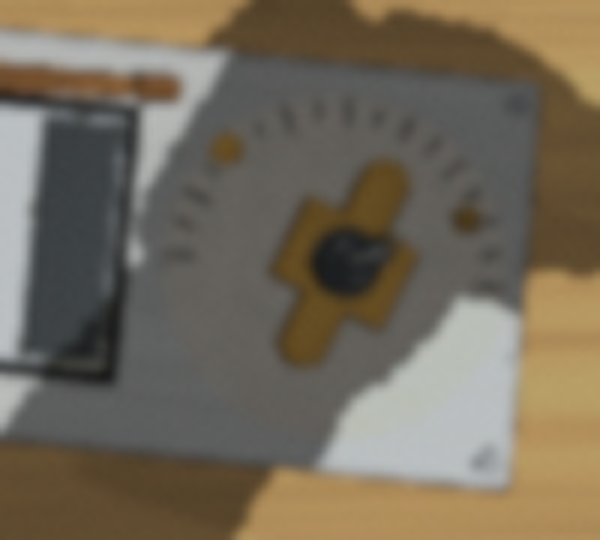

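```bash
python3 - <<'E'
import numpy as np,cv2
a=np.load("pics/top4.npz")["color"];b=np.load("pics/side4.npz")["color"]
cv2.imwrite("pics/both4.png",cv2.resize(np.hstack([a,b])[:,:,::-1],(800,300)))
E
```

```text
(no output)
```

View pics/both4.png

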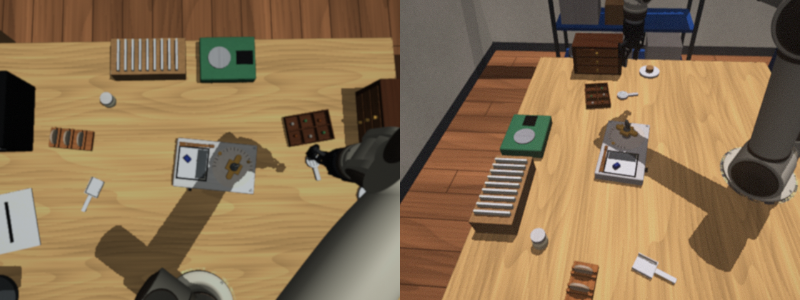

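The ring is tight again and has sprung back as expected. The knob still points at the cone, the bystanders are in place and the gripper is clear, so I'm handing in.

```bash
python3 -c "
from bench import r
print(r.hand_in())"
```

```text
the job is handed in; nothing more can be done
None
```

I reset the iris in the order asked and handed it in at about 25 s of the 69 s allowed.

- **Loosened:** I turned the lock ring anticlockwise by 0.67 rad. It then moved freely.
- **Set the knob:** I turned it to about -1.24 rad. The cone-shaped pin bears -1.245 rad from the axis, so they agree within about 1°. Depth showed the cone is about 10 mm high and the other piece only about 3 mm, so the knob does not point at the flat stud. The pointed end is the one on the cone's side.
- **Tightened:** The last readings at the wrist were 0.52 to 0.57 N m, ending at 0.53. The readings were noisy, and the highest I saw was 0.57, well under 0.9.
- **After letting go:** The final picture shows the knob still at -1.24 rad. Everything I could see is where it was, but the arm partly hid the magnifier. The gripper is about 0.2 m away and touching nothing.

One check did not quite agree: the ring sprang back about 0.18 rad, where about 0.13 was expected. I put the difference down to give in the fingers and picture error. I could not check the clamp force directly.

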